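# Snap a lens plate into an optical-bench rider and pull-test its catch

### The arm

A 6-joint arm with a two-finger parallel gripper is mounted at the origin on the work surface. World frame = base frame: x ahead of the robot, y to its left, z up, the work surface at z = 0. Lengths are in mm, angles in rad, forces in N, time in s.
With the tool pointing down it reaches from about 350 to 975 mm from the base axis. Payload 7.1 kg.
Tool frame: the origin (TCP) lies midway between the tips of the shut fingers; the grasp point (between the pads) lies 19 mm behind it (ctrl.grasp_offset is the distance from the TCP to the grasp point, in mm); z points along the fingers, y is the line along which they close (so a half turn about z gives the same grasp; the last joint's range is limited). The gripper opens to 88 mm and grips with 3 to 60 N. Pads are 20 mm wide; open, the fingers measure 115 mm over their backs; the gripper's body (75 mm by 178 mm) begins 61 mm behind the grasp point.
Start: joints at [-1.286, 0.423, 1.63, -0, 1.089, -0.019], TCP at [186.986, -596.357, 222.675] pointing down, gripper open.
Joint ranges: [-3, 3], [-0.9, 2.11], [0.09, 2.58], [-1.31, 4.45], [0.11, 2.69], [-2.54, 2.54]. Speed limits (rad/s): [2.39, 2.39, 3.01, 3.14, 3.14, 3.14].

### API

Orientations are given as a rotation vector (axis times angle).
In Python, from workcell import ctrl gives the robot as it stands. The module is installed in compiled form; this text tells all that it offers.
- The arm moves only by the tool servo_tool, never from a script. Its argument "rows" is a list of rows, each a list of 7 numbers: the turn, a rotation vector about the tool's x, y, z as a fraction of full scale, then the shift along the tool's x, y, z as a fraction of full scale, then the finger opening in mm, from 0 to 87.8. A call has 1 to 10 rows; each row is the pose to reach, as a shift and turn from the pose commanded when the call began, along the tool's axes at that moment; what a row does not reach only later rows make up. Full scale, the value 1, is 20 cm for a shift and 1.5 rad for a turn. A row lasts 1/8 s, in which the tool goes at most 62.5 mm and 10.7 degrees, less where a joint would pass 70% of its speed; a pose out of reach is approached as far as the arm can. A call with a number of a shift or a turn outside -1 to 1 is refused whole. A call with a gripper value outside its range is refused whole. The fingers move at their own pace and stop on an object; the grip force is fixed at half the most. Time passes only in rows, so rows that repeat a pose let the fingers close. It gives the time, the measured TCP pose, the force, the opening and the grip force at its end, in the units of the state.
- ctrl.get_obs(): the state, without advancing time (a new reading comes with each control period).
- ctrl.get_image(name): name is "side" or "top"; returns (picture, depth): 400x640x3 uint8, red, green, blue; 400x640 float32, mm along the optical axis (not along the pixel's ray), 0 where there is no reading.
- ctrl.camera_info(name): a dict with "intrinsics" (3x3 intrinsics, pixels), "k1" (the pictures are not rectified: a ray, as slopes to the right and down, at radius r is drawn at 1 + k1 r^2 times it, then the intrinsics apply), "R" (3x3) and "t" (3): a world point X has camera coordinates R X + t. Camera axes: x right, y down, z forward; pixel columns grow to the right and rows downward; lengths in mm; the calibration is good to about 2 mm. A picture is of the moment at which its call begins. camera_info takes no time and is no camera call.
- ctrl.close_job(): hands the job in; it is judged then, once.
The state is a dict: "t": time; "qpos": joint angles; "qvel": joint speeds; "joint_torque": joint torques, N m; "ee_pos": TCP position; "orientation": TCP orientation; "ft_force": force on the tool from outside, world axes, zero at the start; "moment": the same for the moment, N m; "width": finger opening in mm; "grasp_force": force on a finger pad.
Only numpy, scipy, OpenCV 4.12 (cv2) and the standard library are available. Lean on these libraries where they do the work, as an engineer would, in place of code of your own. Each camera call takes 0.05 s, during which the arm holds its last target. There are 200 camera calls.

### The job

Take the lens plate (the one with the round lens barrel) out of the rack and press it straight down into the socket of the rider on the optical bench until it snaps fully home, pressing with less than 30 N. Then, to prove the catch holds, keep hold of it and pull straight up with about 10 N (never 20 N) for a good second, set it back down fully home and let go, leaving it standing upright. Leave the other plates and the things on the table alone.

Things in the scene. Friction and masses are not known exactly. Their poses are not given: they have to be found in the camera images.
- lens_plate: Black lens plate, 70 to 130 g. Origin: centre of its flange's underside; z up, y normal to the faces, x along the width. Flange 60 (x) by 24 (y) by 4 mm; plate 8 mm thick (y), 76 mm wide up to z = 59 mm, 56 mm up to 70 mm. A round lens barrel, 42 mm diameter, centre at z = 34 mm, stands 8 mm out of both faces: the other plates are flat. Same after a half turn about z.
- lens_plate_tab (a point): Centre of the lens plate's grip tab, 82 mm above the plate's origin. The tab is 26 mm wide (x), 8 mm thick (y) and 24 mm high: pinch it across y. Its top is 94 mm above the origin.
- lens_plate_tongue (a point): Lower tip of the lens plate's tongue, 30 mm below the plate's origin. From the flange down: a neck 30 (x) by 6 (y) mm to 13 mm below the origin, a square-shouldered head 30 by 12 mm from 13 to 21 mm, a wedge 24 mm wide that narrows in y from 12 to 3 mm at the tip.
- rack: Fixed grey rack block 100 (x) by 164 (y) by 36 mm high; origin at the centre of its underside. Three slots 52 mm apart along its y hold one plate each, standing loose, flange on the rack's top, axes parallel to the rack's, tongue in the slot; which plate is where varies.
- slit_plate: Flat black plate with an aluminium slit, same outline, tab and origin as the lens plate, in the rack. Leave alone.
- diffuser_plate: Flat black plate with a white rectangular window, same outline, tab and origin as the lens plate, in the rack. Leave alone.
- bench: Fixed optical bench: dark rail 70 (x) by 440 (y) mm, 20 mm high, origin at the centre of its underside, the rail runs along y. A lamp (up to 120 mm high) stands 190 mm from the centre at the -y end, a white screen (up to 115 mm high) 200 mm from it at the +y end.
- rider: Rider block 84 (x) by 50 (y) by 22 mm fixed on the rail, somewhere along it; origin at the centre of its underside, axes parallel to the bench's. It carries the sprung socket head, whose top is 67 mm above this origin.
- socket_mouth (a point): Centre of the top of the black socket head (60 (x) by 44 (y) by 37 mm) on the rider; moves with it. z up, y along the rail. Its slot is 35 (x) by 14.5 (y) mm, 33 mm deep, so the plate stands with its y along the rail, either way round. Fully home, the plate's origin lies on this point; not snapped in, it stands higher and 4 N draws it out.
- catches (a point): Rough middle of the two spring catches in the slot, 4 to 11 mm below the socket's top; they reach in from both y sides. Pushing the tongue past them takes about 5 to 12 N; they snap in over its shoulders and hold against any pull. Their height differs from one rider to the next: once snapped in, the plate has 0.5 to 6.5 mm of free play upward before they take the pull.
- catch_carriage (a joint): Vertical travel of the two catches on their stiff spring (m), shown by a pointer: 0 unloaded, positive up. It moves 1 mm for every 6 N (6000 N/m), up when the snapped-in plate is pulled, down while its tongue is being pushed past the catches.
- socket_head (a joint): Vertical travel of the socket head on its own stiff spring (m): 0 unloaded, negative when pressed, 1 mm for every 6 N (6000 N/m). A pull on the plate does not lift it.
- bottle: Blue drinking bottle, 64 mm diameter, 170 mm high, origin under its centre. Leave alone.
- pencil: Pencil, 8 mm thick, 160 mm long along x, lying on the table. Leave alone.
- lens_case: Grey lens case 70 by 50 by 22 mm, origin under its centre. Leave alone.
- weight: Brass knobbed weight, 40 mm diameter, 52 mm high, origin under its centre. Leave alone.
- ruler: Wooden ruler 30 by 300 (y) by 5 mm lying on the table, origin under its centre. Leave alone.
- mug: White mug, 76 mm diameter, 90 mm high, handle at +y, origin under its centre. Leave alone.

How it is judged (in metres and radians):
On the way, in this order (a step that is already met when the one before it is completed fails the run):
1. the lens plate is snapped fully home in the rider's socket (z of lens_plate in the frame of socket_mouth between -0.003 and 0.0025 m and horizontal distance between lens_plate and socket_mouth below 0.004 m and angle between lens_plate's own z axis and vertical below 0.1 rad), for 0.2 s.
2. the plate, still caught, is pulled upward with 7.5 to 13 N for 0.8 s (z of lens_plate in the frame of socket_mouth between -0.003 and 0.0115 m and horizontal distance between lens_plate and socket_mouth below 0.004 m and angle between lens_plate's own z axis and vertical below 0.1 rad and value of joint catch_carriage between 0.00125 and 0.002167 m and contact force between the fingers and lens_plate above 0.5 N), for 0.8 s.
At the end, for the whole second after the job is handed in: The lens plate stands at rest in the rider's socket: flange within 2 mm of the head's top, within 4 mm of its centre, upright within 0.1 rad, no pull or press on the catches or head beyond 4 N, gripper off it (all of step 1 and z of lens_plate in the frame of socket_mouth below 0.002 m and value of joint catch_carriage between -0.000667 and 0.000667 m and value of joint socket_head above -0.000667 m and linear speed of lens_plate below 0.02 m/s); the robot touches nothing.
It fails at once if the catches are pulled with more than 20 N (value of joint catch_carriage above 0.003333 m).
It fails at once if the socket is pressed with more than 30 N (value of joint any of catch_carriage, socket_head below -0.005 m).
It fails at once if another plate or a bystander is moved more than 20 mm (distance of any of slit_plate, diffuser_plate, bottle, pencil, lens_case, weight, ruler, mug from where it was at the start of the episode above 0.02 m).
It also fails if it takes over 56 s, if anything falls off the work surface, if the arm or the gripper's body presses on something with over 40 N, if the wrist force passes 120 N, or if a joint passes its speed limit or range.

## Working session

There is one attempt and no reset: what is moved stays moved. The work goes in short steps, Python scripts to look and compute and a tool call to move; the robot and the scene stay as the last step left them, time stands still between calls to the robot, and variables do not carry over. Pictures are saved under pics/ and viewed, at most 10 in all, crops included, and the job is handed in when it is done.

Besides the shell and the picture viewer there is one more tool, called after ">>>" in YAML: its name, and indented under it one key for each argument. servo_tool: Moves the arm, as the interface text tells. Its arguments: {"type":"object","properties":{"rows":{"type":"array","items":{"type":"array","items":{"type":"number"}}}},"required":["rows"]}

```bash
mkdir -p pics; cat > h.py <<'E'
import numpy as np, cv2
from workcell import ctrl
from scipy.spatial.transform import Rotation as Ro
def grab(n,tag):
    im,d=ctrl.get_image(n); cv2.imwrite(f'pics/{tag}.png',im[:,:,::-1]); np.save(f'pics/{tag}.npy',d); return im,d
def world(n,d):
    c=ctrl.camera_info(n);K=np.array(c['intrinsics']);k=c['k1']
    v,u=np.mgrid[0:400,0:640].astype(float)
    p=cv2.undistortPoints(np.stack([u,v],-1).reshape(-1,1,2),K,np.array([k,0,0,0.])).reshape(400,640,2)
    P=np.dstack([p*d[...,None],d])
    return (P-np.array(c['t']))@np.array(c['R'])   # R^T (P-t)
E
python3 - <<'E'
from h import *
for n in('top','side'):
    grab(n,n+'0'); c=ctrl.camera_info(n); print(n,c)
print(ctrl.get_obs())
E
```

```text
top {'intrinsics': array([[442.80136043,   0.        , 332.04546815],
       [  0.        , 442.80136043, 199.00559001],
       [  0.        ,   0.        ,   1.        ]]), 'k1': 0.017472712444731003, 'R': array([[-0.0156241 , -0.99986647, -0.00478747],
       [-0.97686309,  0.01628568, -0.21324467],
       [ 0.21329416,  0.00134495, -0.9769871 ]]), 't': array([  87.60501519,  581.42849675, 1062.82241707])}
side {'intrinsics': array([[509.74593916,   0.        , 314.62566329],
       [  0.        , 509.74593916, 199.37865968],
       [  0.        ,   0.        ,   1.        ]]), 'k1': -0.09113109533927272, 'R': array([[ 0.97599425, -0.21775259,  0.00436216],
       [-0.166039  , -0.7568706 , -0.63212178],
       [ 0.14094774,  0.61622294, -0.77485678]]), 't': array([-518.49726133,  200.68357559, 1476.75459634])}
{'t': 0.1, 'qpos': array([-1.28597305e+00,  4.23762740e-01,  1.63057405e+00, -6.59073768e-06,
        1.08856284e+00, -1.89621342e-02]), 'qvel': array([-0.00122052, -0.00206968, -0.00010202, -0.00056196,  0.00079583,
       -0.00035277]), 'joint_torque': array([-3.30806160e-04, -5.45618641e+01, -2.74323803e+01,  6.45843102e-02,
        1.87012466e-02, -1.89852341e-05]), 'ee_pos': array([ 186.87202231, -595.9154456 ,  221.9959934 ]), 'orientation': array([-3.10414131e+00, -4.75161095e-01,  2.81074807e-04]), 'ft_force': array([0.03551466, 0.02770117, 0.0459428 ]), 'moment': array([ 0.00905364,  0.02633975, -0.00385756]), 'grasp_force': 0.0, 'width': 87.68877945939101}
```

View pics/top0.png

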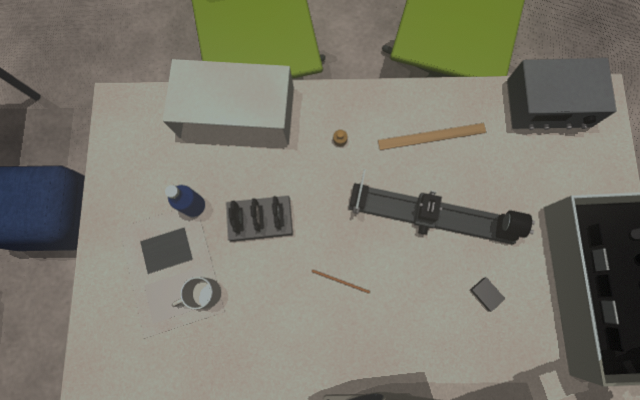

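View pics/side0.png

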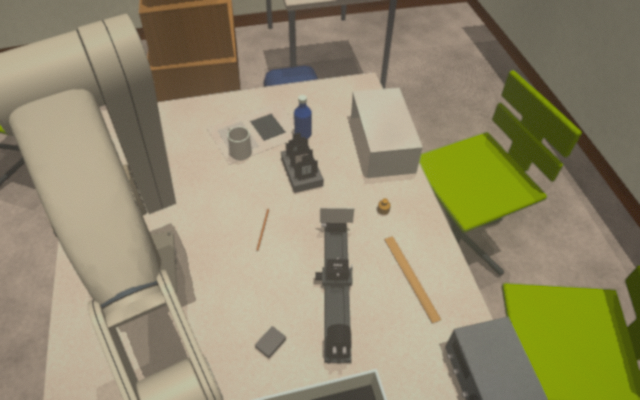

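The top view shows the rack at about (259,217), with plates at columns 236, 257 and 279. The rider is at (428,207), the lamp at (515,225) and the screen at (360,198). Next I'll enlarge the rack and the rider.

```bash
python3 - <<'E'
from h import *
t=cv2.imread('pics/top0.png');s=cv2.imread('pics/side0.png')
f=lambda i,x,y,w,h:cv2.convertScaleAbs(cv2.resize(i[y:y+h,x:x+w],(400,300),interpolation=cv2.INTER_CUBIC),alpha=1.8)
cv2.imwrite('pics/crop0.png',np.vstack([np.hstack([f(t,220,185,80,60),f(t,390,177,80,60)]),np.hstack([f(s,265,130,80,60),f(s,295,245,80,60)])]))
W=world('top',np.load('pics/top0.npy'));np.save('pics/Wt.npy',W)
for name,(x,y,w,h),lo,hi in[('racktop',(220,190,80,55),30,40),('tabs',(220,190,80,55),118,140),('heads',(390,180,70,55),76,95),('rail',(340,175,200,75),14,26),('lamp/screen',(340,175,200,75),100,125)]:
    P=W[y:y+h,x:x+w]; m=(P[...,2]>lo)&(P[...,2]<hi)
    q=P[m]; 
    n,l,st,ce=cv2.connectedComponentsWithStats(m.astype(np.uint8))
    for i in range(1,n):
        if st[i,4]<8: continue
        c=P[l==i]; r=cv2.minAreaRect(c[:,:2].astype(np.float32)); print(name,st[i],(ce[i]+[x,y]).round(1),c.mean(0).round(1),np.median(c[:,2]).round(1),np.round(r[0],1),np.round(r[1],1),round(r[2],1))
E
```

```text
racktop [   5    6   68   45 1596] [261.  219.1] [539.  262.4  35.5] 35.5 [543.2 269.9] [101.1 166.8] 5.1
tabs [52 14  5 11 42] [274.2 209.1] [546.4 216.1 127.8] 128.3 [546.9 216.5] [24.8  8.3] 6.3
tabs [30 16  5 11 54] [252.  211.1] [542.2 268.9 128.7] 129.2 [542.2 268.9] [24.4  9.8] 1.4
tabs [ 8 18  5 12 50] [229.7 213.5] [537.4 321.7 128.2] 129.1 [538.3 321.9] [25.7  7.6] 3.6
heads [ 30  10  23  31 437] [430.9 206.2] [ 555.5 -166.5   85.2] 85.5 [ 560.5 -168.1] [54.2 71.9] 76.2
rail [ 28  13  51  15 277] [393.3 195. ] [600.6 -83.9  18.9] 18.9 [601.  -83.8] [133.2  16. ] 76.8
rail [101  28  59  17 322] [469.4 210.9] [ 554.5 -281.    18.9] 18.9 [ 554.6 -281.8] [153.   15.6] 77.0
rail [ 9 31  5  3  9] [350.9 207.3] [569.   29.   19.3] 19.3 [569.4  28.6] [10.8  3.8] 79.8
rail [ 20  31  56  16 294] [388.8 213.7] [550.4 -69.9  19. ] 19.0 [551.5 -66.4] [145.1  15.2] 76.6
rail [ 95  46  81  23 390] [469.5 231. ] [ 501.5 -276.6   19.1] 18.9 [ 498.9 -290.8] [209.8  15.5] 76.7
lamp/screen [16  0  9 35 60] [360.1 192. ] [588.    9.6 113.5] 113.5 [588.9   9.3] [ 3.9 85. ] 76.8
lamp/screen [166  36  26  26 520] [518.8 223.4] [ 504.8 -366.3  113. ] 114.5 [ 506.9 -368.8] [53.  56.5] 77.3
```

View pics/crop0.png

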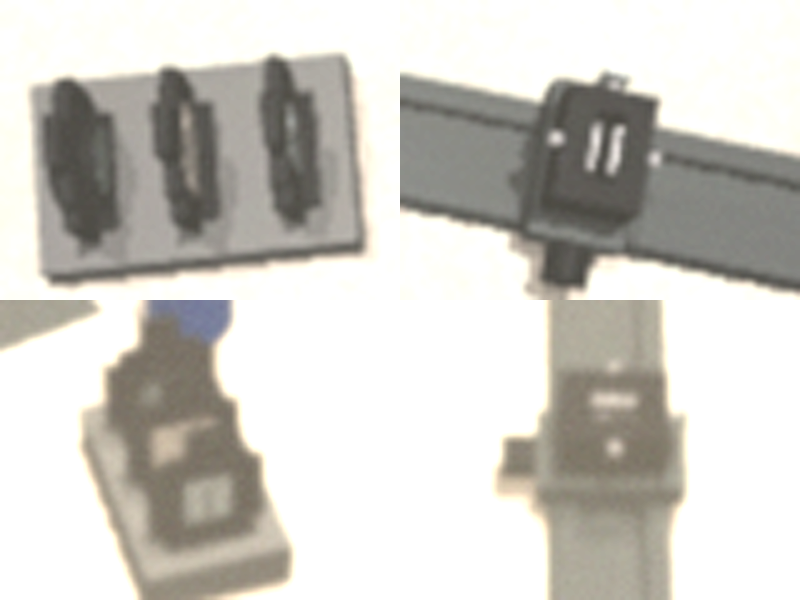

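The leftmost plate (top view, column 236, far +y) looks thick, with a barrel, and in the side view the farthest plate shows a round glass. I'll check this with depth and refine the poses.

```bash
python3 - <<'E'
from h import *
W=np.load('pics/Wt.npy')
a=np.radians(4.9); P=W[190:245,220:300].reshape(-1,3)
ey=np.array([-np.sin(a),np.cos(a)]);ex=np.array([np.cos(a),np.sin(a)])
for c in([546.5,216.4],[542.2,268.9],[538,321.9]):
    q=P[(P[:,2]>55)&(P[:,2]<88)]; d=(q[:,:2]-c)@ey; e=(q[:,:2]-c)@ex; m=abs(d)<20
    print(c,m.sum(),np.percentile(d[m],[5,25,50,75,95]).round(1))
    q=P[(P[:,2]>126)&(P[:,2]<136)]; m=np.abs((q[:,:2]-c)@ey)<15; d=(q[m][:,:2]-c)@ey;e=(q[m][:,:2]-c)@ex
    print('tab',len(d),d.min().round(1),d.max().round(1),e.min().round(1),e.max().round(1))
def ray(n,u,v,z):
    c=ctrl.camera_info(n);R=np.array(c['R']);t=np.array(c['t'])
    p=cv2.undistortPoints(np.array([[[u,v]]],float),np.array(c['intrinsics']),np.array([c['k1'],0,0,0.])).ravel()
    d=R.T@[p[0],p[1],1];o=-R.T@t;return (o+d*(z-o[2])/d[2]).round(1)
for n,u,v in[('TL',568,85),('TR',655,97),('BL',545,207),('BR',632,222)]:
    print(n,ray('top',(u-399.5)/5-.5+390,(v+.5)/5-.5+177,87))
print('catch top',ray('top',(205.5)/5-.5+390,(148.5)/5-.5+177,80))
# side: head top corners in crop (555,372),(667,372),(662,440?) ; catch strip (613,400)
print('catch side',ray('side',213.5/5-.5+295,100.5/5-.5+245,80))
print('bottle',W[186:216,165:205].reshape(-1,3)[lambda: None] if 0 else W[195:215,170:205][W[195:215,170:205,2]>60].mean(0))
# head top by depth
Q=W[180:235,400:460].reshape(-1,3);m=(Q[:,2]>83)&(Q[:,2]<91);r=Q[m];print(len(r),np.median(r,0).round(1),cv2.minAreaRect(r[:,:2].astype(np.float32)))
o=ctrl.get_obs();print(Ro.from_rotvec(o['orientation']).as_matrix().round(3),o['ee_pos'])
E
```

```text
[546.5, 216.4] 53 [-4.9 -4.4 -3.7 -3.3  1.2]
tab 34 -3.5 4.4 -12.0 12.8
[542.2, 268.9] 71 [-5.6 -5.3 -4.8 -4.3  2.8]
tab 46 -4.6 5.2 -12.1 12.4
[538, 321.9] 118 [-11.9 -11.   -6.2  -3.1   5.3]
tab 43 -4.0 3.9 -12.1 13.0
TL [ 587.5 -148.9   87. ]
TR [ 580.7 -191.6   87. ]
BL [ 526.2 -133.9   87. ]
BR [ 518.  -176.1   87. ]
catch top [ 556.6 -166.8   80. ]
catch side [ 558.5 -160.4   80. ]
bottle [567.83062675 435.58826343 116.18702132]
356 [ 555.4 -169.6   86.1] ((560.5092163085938, -168.17196655273438), (54.096832275390625, 71.87460327148438), 75.6371841430664)
[[ 0.954  0.299 -0.   ]
 [ 0.299 -0.954  0.001]
 [ 0.    -0.001 -1.   ]] [ 186.87202231 -595.9154456   221.9959934 ]
```

The depth check confirms the lens plate: barrel at 12 mm from the mid-plane, tab near (538, 322). I'm moving towards it now.

>>> servo_tool:
  rows:
    - [0,0,0,0.25,-0.24,0,40]
    - [0,0,0,0.5,-0.48,0,40]
    - [0,0,0,0.75,-0.72,0,40]
    - [0,0,0,1,-0.96,0,40]
    - [0,0,0,1,-0.96,0,40]

```text
t: 0.72
ee_pos: [321.0, -350.4, 222.4]
orientation: [-3.104, -0.478, 0.001]
ft_force: [0.2, -0.2, -0.2]
width: 41.4
grasp_force: 0.0
```

>>> servo_tool:
  rows:
    - [0,0,0,0.25,-0.24,0,40]
    - [0,0,0,0.5,-0.48,0,40]
    - [0,0,0,0.75,-0.72,0,40]
    - [0,0,0,1,-0.96,0,40]
    - [0,0,0,1,-0.96,0,40]

```text
t: 1.35
ee_pos: [454.7, -107.6, 222.6]
orientation: [-3.104, -0.48, -0.0]
ft_force: [0.0, -1.0, -0.1]
width: 40.0
grasp_force: 0.0
```

>>> servo_tool:
  rows:
    - [0,0,0,0.25,-0.24,0,40]
    - [0,0,0,0.5,-0.48,0,40]
    - [0,0,0,0.75,-0.72,0,40]
    - [0,0,0,1,-0.96,0,40]
    - [0,0,0,1,-0.96,0,40]

```text
t: 1.98
ee_pos: [588.1, 135.8, 222.2]
orientation: [-3.105, -0.479, -0.0]
ft_force: [-0.6, -1.1, -0.1]
width: 40.0
grasp_force: 0.0
```

>>> servo_tool:
  rows:
    - [0,0,0.07,0.01,-0.24,0,40]
    - [0,0,0.14,0.03,-0.48,0,40]
    - [0,0,0.1455,0.05,-0.72,0,40]
    - [0,0,0.1455,0.05,-0.97,0,40]
    - [0,0,0.1455,0.05,-0.97,0,40]
    - [0,0,0.1455,0.05,-0.97,0,40]

```text
t: 2.72
ee_pos: [538.5, 320.5, 222.3]
orientation: [3.138, 0.135, -0.001]
ft_force: [1.1, -0.0, 0.8]
width: 39.7
grasp_force: 0.0
```

>>> servo_tool:
  rows:
    - [0,0,0,0,-0.007,0.2,40]
    - [0,0,0,0,-0.007,0.4,40]
    - [0,0,0,0,-0.007,0.55,40]
    - [0,0,0,0,-0.007,0.595,40]
    - [0,0,0,0,-0.007,0.595,40]
    - [0,0,0,0,-0.007,0.595,40]

```text
t: 3.48
ee_pos: [539.6, 322.4, 105.1]
orientation: [-3.138, -0.133, -0.003]
ft_force: [-0.2, -0.4, 0.1]
width: 40.0
grasp_force: 0.0
```

```bash
python3 - <<'E'
from h import *
o=ctrl.get_obs();print(o['ee_pos'],o['ft_force'],o['width'])
t,_=grab('top','top1');s,_=grab('side','side1')
f=lambda i,x,y,w,h:cv2.convertScaleAbs(cv2.resize(i[y:y+h,x:x+w,::-1],(400,300),interpolation=cv2.INTER_CUBIC),alpha=1.8)
cv2.imwrite('pics/crop1.png',np.vstack([np.hstack([f(t,190,170,120,90),f(t,410,189,40,30)]),np.hstack([f(s,245,90,120,90),f(s,315,255,40,30)])]))
E
```

```text
[539.62145642 322.35003976 105.10229924] [-0.16588402 -0.35117417  0.1233648 ] 40.00472632641523
```

View pics/crop1.png

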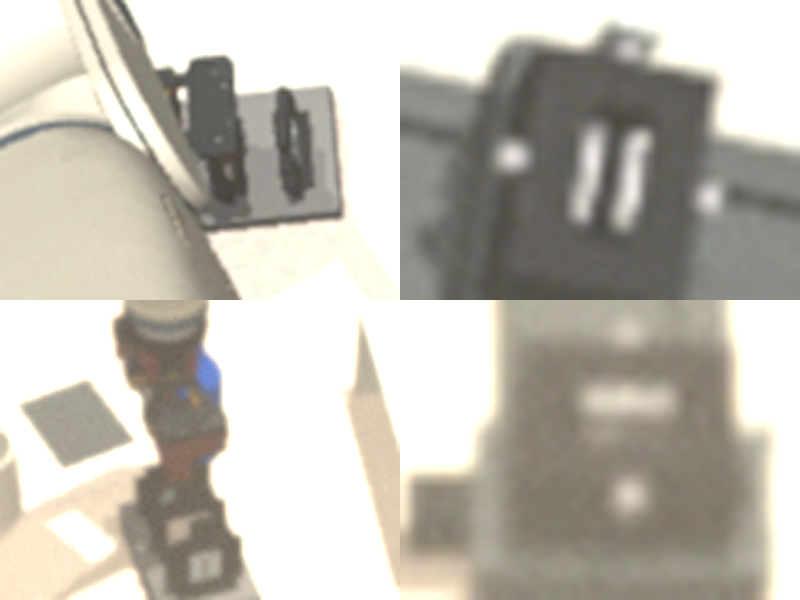

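The fingers straddle the lens plate's tab (top-left quadrant). The catch strips centre at about (610,178) in the top-right quadrant, which puts the socket near (557, -166). Closing the fingers and lifting.

>>> servo_tool:
  rows:
    - [0,0,0,0,0,0,0]
    - [0,0,0,0,0,0,0]
    - [0,0,0,0,0,0,0]
    - [0,0,0,0,0,0,0]
    - [0,0,0,0,0,0,0]
    - [0,0,0,0,0,0,0]

```text
t: 4.32
ee_pos: [538.5, 322.2, 103.6]
orientation: [3.139, 0.134, -0.0]
ft_force: [0.4, 0.4, -0.1]
width: 7.8
grasp_force: 30.0
```

>>> servo_tool:
  rows:
    - [0,0,0,0,0,-0.05,0]
    - [0,0,0,0,0,-0.15,0]
    - [0,0,0,0,0,-0.3,0]
    - [0,0,0,0,0,-0.5,0]
    - [0,0,0,0,0,-0.7,0]
    - [0,0,0,0,0,-0.7,0]
    - [0,0,0,0,0,-0.7,0]

```text
t: 5.2
ee_pos: [538.2, 322.0, 243.8]
orientation: [3.139, 0.134, -0.0]
ft_force: [0.2, -0.3, -2.1]
width: 7.8
grasp_force: 30.0
```

>>> servo_tool:
  rows:
    - [0,0,0,-0.01,0.1,0,0]
    - [0,0,0,-0.02,0.3,0,0]
    - [0,0,0,-0.03,0.5,0,0]
    - [0,0,0,-0.04,0.7,0,0]
    - [0,0,0,-0.05,0.9,0,0]
    - [0,0,0,-0.05,1,0,0]
    - [0,0,0,-0.05,1,0,0]

```text
t: 6.08
ee_pos: [545.4, 120.8, 243.1]
orientation: [3.139, 0.131, -0.002]
ft_force: [-0.6, 0.0, -1.0]
width: 7.8
grasp_force: 30.0
```

>>> servo_tool:
  rows:
    - [0,0,0.03,-0.01,0.1,0,0]
    - [0,0,0.07,-0.02,0.3,0,0]
    - [0,0,0.11,-0.03,0.5,0,0]
    - [0,0,0.15,-0.04,0.7,0,0]
    - [0,0,0.19,-0.05,0.9,0,0]
    - [0,0,0.2106,-0.05,1,0,0]
    - [0,0,0.2106,-0.05,1,0,0]

```text
t: 6.95
ee_pos: [552.9, -78.6, 243.5]
orientation: [-3.12, 0.364, 0.0]
ft_force: [-0.6, -0.2, -0.1]
width: 8.0
grasp_force: 30.0
```

```bash
python3 - <<'E'
from h import *
o=ctrl.get_obs();R=Ro.from_rotvec(o['orientation']).as_matrix();print(o['ee_pos'],o['ft_force'],np.degrees(np.arctan2(R[1,0],R[0,0])))
print((R.T@(np.array([557,-166.2,193.])-o['ee_pos'])/200).round(4))
E
```

```text
[552.91903049 -78.61456273 243.52926453] [-0.56069651 -0.17838901 -0.07970329] -13.296366177436473
[0.1206 0.4215 0.2525]
```

>>> servo_tool:
  rows:
    - [0,0,0,0.03,0.1,0,0]
    - [0,0,0,0.07,0.25,0,0]
    - [0,0,0,0.1206,0.4215,0.05,0]
    - [0,0,0,0.1206,0.4215,0.15,0]
    - [0,0,0,0.1206,0.4215,0.2525,0]
    - [0,0,0,0.1206,0.4215,0.2525,0]
    - [0,0,0,0.1206,0.4215,0.2525,0]
    - [0,0,0,0.1206,0.4215,0.2525,0]

```text
t: 7.95
ee_pos: [557.8, -165.5, 194.2]
orientation: [3.121, -0.36, 0.003]
ft_force: [0.1, 0.6, -0.8]
width: 7.9
grasp_force: 30.0
```

```bash
python3 - <<'E'
from h import *
o=ctrl.get_obs();print(o['ee_pos'],o['ft_force'],o['width'])
t,_=grab('top','top2');s,_=grab('side','side2')
f=lambda i,x,y,w,h:cv2.convertScaleAbs(cv2.resize(i[y:y+h,x:x+w,::-1],(400,600),interpolation=cv2.INTER_CUBIC),alpha=2)
cv2.imwrite('pics/crop2.png',np.hstack([f(t,405,180,50,75),f(s,310,210,50,75)]))
E
```

```text
[ 557.78571499 -165.52662484  194.21750083] [ 0.10185478  0.5851826  -0.82460628] 7.940431777774903
```

View pics/crop2.png

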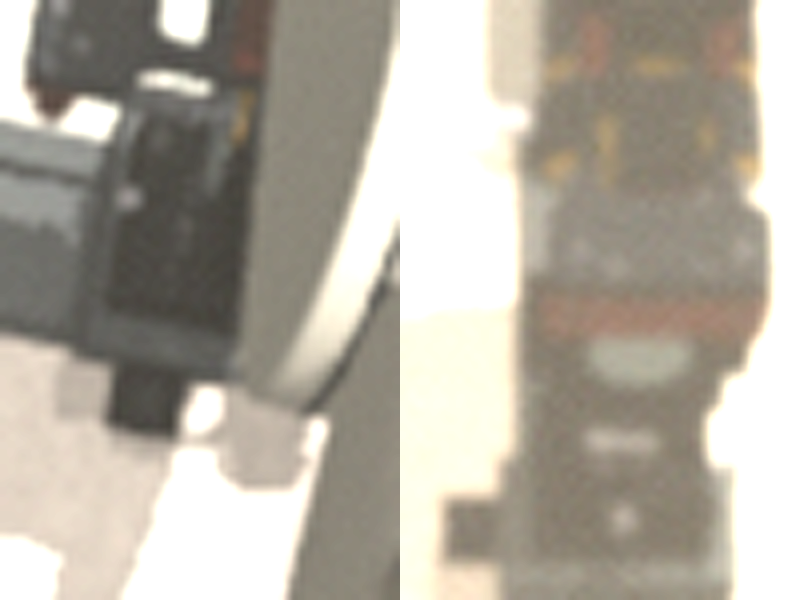

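Side view: the lens glass is at about (638,355) in the crop, the catch strip at (622,440) and the socket's front dot at (624,518). I'll compare these with their predicted pixels.

```bash
python3 - <<'E'
from h import *
def proj(n,X):
    c=ctrl.camera_info(n);R=np.array(c['R']);return cv2.projectPoints(np.array([X],float),cv2.Rodrigues(R)[0],np.array(c['t'],float),np.array(c['intrinsics']),np.array([c['k1'],0,0,0.]))[0].ravel()
a=np.radians(-13.25);ex=np.array([np.cos(a),np.sin(a),0]);ey=np.array([-np.sin(a),np.cos(a),0]);ez=np.array([0,0,1])
tcp=np.array([557.8,-165.5,194.2]);o=tcp-67.6*ez;m=np.array([557,-166.2,87])
def crop(p): return ((p-[310,210]+.5)*8-.5+[400,0]).round(1)
for k,d in((0,0),('ex+1',ex),('ey+1',ey)):
    d=0*ez if k==0 else d
    print(k,'lens',crop(proj('side',o+34*ez-12*ey+d)),'catch+y',crop(proj('side',m-6*ez+5.5*ey+d)),'dot?',crop(proj('side',m-6*ez-22*ey+d)))
def cropt(p): return ((p-[405,180]+.5)*8-.5).round(1)
print('tip',crop(proj('side',o-30*ez)),crop(proj('side',o-30*ez-12*ex)),crop(proj('side',o-30*ez+12*ex)))
for z in(-6,-10):print('left dot top', cropt(proj('top',m+z*ez+22*ey)),cropt(proj('top',o-0*ez)))
E
```

```text
0 lens [633.2 353.5] catch+y [620.9 440.1] dot? [622.1 509.4]
ex+1 lens [636.3 353.5] catch+y [623.8 440.1] dot? [625.1 509.5]
ey+1 lens [633.1 350.9] catch+y [620.8 437.6] dot? [622.1 506.9]
tip [624.7 427.3] [589.3 426.9] [660.1 427.7]
left dot top [137.  196.5] [236.9 178.5]
left dot top [134.5 199.1] [236.9 178.5]
```

>>> servo_tool:
  rows:
    - [0,0,0,-0.0045,-0.0015,0,0]
    - [0,0,0,-0.0045,-0.0015,0,0]
    - [0,0,0,-0.0045,-0.0015,0.02,0]
    - [0,0,0,-0.0045,-0.0015,0.04,0]
    - [0,0,0,-0.0045,-0.0015,0.05,0]
    - [0,0,0,-0.0045,-0.0015,0.06,0]
    - [0,0,0,-0.0045,-0.0015,0.06,0]
    - [0,0,0,-0.0045,-0.0015,0.06,0]

```text
t: 9.05
ee_pos: [556.3, -165.1, 181.2]
orientation: [3.121, -0.361, 0.0]
ft_force: [0.6, 0.7, -1.1]
width: 8.1
grasp_force: 30.0
```

>>> servo_tool:
  rows:
    - [0,0,0,0,0,0.01,0]
    - [0,0,0,0,0,0.02,0]
    - [0,0,0,0,0,0.03,0]
    - [0,0,0,0,0,0.03,0]
    - [0,0,0,0,0,0.03,0]

```text
t: 9.68
ee_pos: [556.4, -165.4, 175.3]
orientation: [3.12, -0.361, 0.001]
ft_force: [-1.0, -2.8, 2.1]
width: 7.8
grasp_force: 30.0
```

>>> servo_tool:
  rows:
    - [0,0,0,0,0.003,0,0]
    - [0,0,0,0,0.003,0.005,0]
    - [0,0,0,0,0.003,0.01,0]
    - [0,0,0,0,0.003,0.01,0]
    - [0,0,0,0,0.003,0.01,0]

```text
t: 10.3
ee_pos: [556.4, -165.6, 173.4]
orientation: [-3.121, 0.361, -0.001]
ft_force: [-0.6, -1.4, 5.6]
width: 7.8
grasp_force: 30.0
```

>>> servo_tool:
  rows:
    - [0,0,0,0,0.001,0.005,0]
    - [0,0,0,0,0.001,0.01,0]
    - [0,0,0,0,0.001,0.01,0]

```text
t: 10.68
ee_pos: [556.5, -165.7, 171.6]
orientation: [-3.12, 0.361, -0.001]
ft_force: [-0.3, -1.0, 7.1]
width: 7.7
grasp_force: 30.0
```

>>> servo_tool:
  rows:
    - [0,0,0,0,0.001,0.005,0]
    - [0,0,0,0,0.001,0.01,0]
    - [0,0,0,0,0.001,0.01,0]

```text
t: 11.05
ee_pos: [556.6, -165.9, 169.9]
orientation: [-3.12, 0.361, -0.002]
ft_force: [-1.3, -1.1, 8.4]
width: 8.1
grasp_force: 30.0
```

>>> servo_tool:
  rows:
    - [0,0,0,0,0,0.005,0]
    - [0,0,0,0,0,0.01,0]
    - [0,0,0,0,0,0.015,0]
    - [0,0,0,0,0,0.02,0]
    - [0,0,0,0,0,0.02,0]

```text
t: 11.68
ee_pos: [556.0, -166.0, 165.1]
orientation: [-3.121, 0.361, 0.0]
ft_force: [1.5, -1.0, 2.8]
width: 7.9
grasp_force: 30.0
```

>>> servo_tool:
  rows:
    - [0,0,0,0,0,0.005,0]
    - [0,0,0,0,0,0.01,0]
    - [0,0,0,0,0,0.015,0]
    - [0,0,0,0,0,0.02,0]
    - [0,0,0,0,0,0.02,0]

```text
t: 12.3
ee_pos: [555.8, -166.0, 161.0]
orientation: [-3.121, 0.361, 0.001]
ft_force: [-0.1, -0.8, 2.2]
width: 7.9
grasp_force: 30.0
```

>>> servo_tool:
  rows:
    - [0,0,0,0,0,0.005,0]
    - [0,0,0,0,0,0.01,0]
    - [0,0,0,0,0,0.015,0]
    - [0,0,0,0,0,0.02,0]
    - [0,0,0,0,0,0.02,0]

```text
t: 12.92
ee_pos: [555.7, -165.9, 156.7]
orientation: [-3.121, 0.361, 0.002]
ft_force: [0.7, 0.6, -1.1]
width: 8.0
grasp_force: 30.0
```

>>> servo_tool:
  rows:
    - [0,0,0,0,0,0.005,0]
    - [0,0,0,0,0,0.005,0]
    - [0,0,0,0,0,0.005,0]

```text
t: 13.3
ee_pos: [556.1, -166.0, 156.2]
orientation: [-3.121, 0.361, -0.0]
ft_force: [-0.1, 0.0, -1.1]
width: 7.6
grasp_force: 30.0
```

>>> servo_tool:
  rows:
    - [0,0,0,0,0,0.005,0]
    - [0,0,0,0,0,0.005,0]
    - [0,0,0,0,0,0.005,0]

```text
t: 13.68
ee_pos: [556.0, -166.1, 155.2]
orientation: [3.121, -0.361, 0.0]
ft_force: [0.9, 0.3, -1.4]
width: 8.0
grasp_force: 30.0
```

>>> servo_tool:
  rows:
    - [0,0,0,0,0,0.005,0]
    - [0,0,0,0,0,0.005,0]
    - [0,0,0,0,0,0.005,0]

```text
t: 14.05
ee_pos: [556.2, -166.1, 154.3]
orientation: [3.121, -0.361, 0.0]
ft_force: [0.4, -0.1, -0.3]
width: 7.8
grasp_force: 30.0
```

Contact should be close, so I'll keep going in 1 mm steps.

>>> servo_tool:
  rows:
    - [0,0,0,0,0,0.005,0]
    - [0,0,0,0,0,0.005,0]
    - [0,0,0,0,0,0.005,0]

```text
t: 14.42
ee_pos: [556.2, -166.1, 153.5]
orientation: [3.121, -0.361, 0.001]
ft_force: [-0.1, -0.2, 4.9]
width: 7.9
grasp_force: 30.0
```

>>> servo_tool:
  rows:
    - [0,0,0,0,0,0.004,0]
    - [0,0,0,0,0,0.004,0]
    - [0,0,0,0,0,0.004,0]

```text
t: 14.8
ee_pos: [556.2, -166.1, 153.0]
orientation: [3.121, -0.361, 0.001]
ft_force: [-1.0, -0.3, 7.5]
width: 7.5
grasp_force: 30.0
```

Flange contact at about 154.3, and the press is about 8 N. The force drop near 157–161 marks the snap. Now pulling up gradually.

>>> servo_tool:
  rows:
    - [0,0,0,0,0,-0.005,0]
    - [0,0,0,0,0,-0.01,0]
    - [0,0,0,0,0,-0.015,0]
    - [0,0,0,0,0,-0.015,0]
    - [0,0,0,0,0,-0.015,0]

```text
t: 15.42
ee_pos: [555.8, -166.0, 155.0]
orientation: [-3.121, 0.361, 0.001]
ft_force: [-0.5, 0.0, -0.9]
width: 7.7
grasp_force: 30.0
```

>>> servo_tool:
  rows:
    - [0,0,0,0,0,-0.005,0]
    - [0,0,0,0,0,-0.005,0]
    - [0,0,0,0,0,-0.005,0]

```text
t: 15.8
ee_pos: [556.0, -166.0, 156.4]
orientation: [-3.121, 0.361, -0.0]
ft_force: [0.8, 0.3, -1.9]
width: 7.4
grasp_force: 30.0
```

>>> servo_tool:
  rows:
    - [0,0,0,0,0,-0.005,0]
    - [0,0,0,0,0,-0.005,0]
    - [0,0,0,0,0,-0.005,0]

```text
t: 16.18
ee_pos: [556.1, -166.0, 157.4]
orientation: [3.121, -0.361, 0.0]
ft_force: [-0.3, 0.2, -1.9]
width: 7.7
grasp_force: 30.0
```

>>> servo_tool:
  rows:
    - [0,0,0,0,0,-0.004,0]
    - [0,0,0,0,0,-0.004,0]
    - [0,0,0,0,0,-0.004,0]

```text
t: 16.55
ee_pos: [556.0, -166.0, 158.2]
orientation: [-3.121, 0.361, 0.0]
ft_force: [0.3, -0.5, -1.1]
width: 8.0
grasp_force: 30.0
```

>>> servo_tool:
  rows:
    - [0,0,0,0,0,-0.004,0]
    - [0,0,0,0,0,-0.004,0]
    - [0,0,0,0,0,-0.004,0]

```text
t: 16.92
ee_pos: [556.0, -166.0, 159.0]
orientation: [-3.121, 0.361, -0.0]
ft_force: [0.9, 0.3, -1.4]
width: 8.1
grasp_force: 30.0
```

>>> servo_tool:
  rows:
    - [0,0,0,0,0,-0.004,0]
    - [0,0,0,0,0,-0.004,0]
    - [0,0,0,0,0,-0.004,0]

```text
t: 17.3
ee_pos: [556.0, -166.0, 159.7]
orientation: [-3.121, 0.361, 0.0]
ft_force: [0.5, 0.6, -1.6]
width: 7.9
grasp_force: 30.0
```

>>> servo_tool:
  rows:
    - [0,0,0,0,0,-0.003,0]
    - [0,0,0,0,0,-0.003,0]
    - [0,0,0,0,0,-0.003,0]

```text
t: 17.68
ee_pos: [555.9, -166.0, 160.2]
orientation: [-3.121, 0.361, 0.001]
ft_force: [-0.2, -0.3, -4.2]
width: 7.8
grasp_force: 30.0
```

The catches took the pull at about 160. Raising it to about 10 N.

>>> servo_tool:
  rows:
    - [0,0,0,0,0,-0.004,0]
    - [0,0,0,0,0,-0.004,0]
    - [0,0,0,0,0,-0.004,0]

```text
t: 18.05
ee_pos: [555.9, -166.0, 160.8]
orientation: [-3.121, 0.361, 0.001]
ft_force: [0.5, -0.1, -8.4]
width: 8.0
grasp_force: 30.0
```

>>> servo_tool:
  rows:
    - [0,0,0,0,0,-0.0025,0]
    - [0,0,0,0,0,-0.0025,0]
    - [0,0,0,0,0,-0.0025,0]
    - [0,0,0,0,0,-0.0025,0]

```text
t: 18.55
ee_pos: [555.8, -166.0, 161.4]
orientation: [-3.121, 0.361, 0.001]
ft_force: [1.5, 0.1, -11.5]
width: 7.8
grasp_force: 30.0
```

>>> servo_tool:
  rows:
    - [0,0,0,0,0,0,0]
    - [0,0,0,0,0,0,0]
    - [0,0,0,0,0,0,0]
    - [0,0,0,0,0,0,0]
    - [0,0,0,0,0,0,0]
    - [0,0,0,0,0,0,0]

```text
t: 19.3
ee_pos: [555.9, -166.0, 161.6]
orientation: [-3.121, 0.361, 0.0]
ft_force: [0.9, -0.7, -13.4]
width: 7.8
grasp_force: 30.0
```

>>> servo_tool:
  rows:
    - [0,0,0,0,0,0,0]
    - [0,0,0,0,0,0,0]
    - [0,0,0,0,0,0,0]
    - [0,0,0,0,0,0,0]
    - [0,0,0,0,0,0,0]
    - [0,0,0,0,0,0,0]

```text
t: 20.05
ee_pos: [556.0, -166.0, 161.6]
orientation: [-3.121, 0.361, 0.0]
ft_force: [-0.9, 0.5, -13.8]
width: 8.0
grasp_force: 30.0
```

The pull crept up to about 12.5 N. I'll ease it back towards 10 N and hold again.

>>> servo_tool:
  rows:
    - [0,0,0,0,0,0.002,0]
    - [0,0,0,0,0,0.002,0]
    - [0,0,0,0,0,0.002,0]
    - [0,0,0,0,0,0.002,0]
    - [0,0,0,0,0,0.002,0]
    - [0,0,0,0,0,0.002,0]

```text
t: 20.8
ee_pos: [556.0, -166.1, 161.3]
orientation: [3.121, -0.361, 0.0]
ft_force: [-0.7, 1.3, -11.8]
width: 7.8
grasp_force: 30.0
```

>>> servo_tool:
  rows:
    - [0,0,0,0,0,0,0]
    - [0,0,0,0,0,0,0]
    - [0,0,0,0,0,0,0]
    - [0,0,0,0,0,0,0]
    - [0,0,0,0,0,0,0]
    - [0,0,0,0,0,0,0]
    - [0,0,0,0,0,0,0]
    - [0,0,0,0,0,0,0]
    - [0,0,0,0,0,0,0]

```text
t: 21.92
ee_pos: [556.1, -166.1, 161.3]
orientation: [3.121, -0.361, 0.0]
ft_force: [-0.5, 0.3, -10.6]
width: 7.7
grasp_force: 30.0
```

>>> servo_tool:
  rows:
    - [0,0,0,0,0,0.006,0]
    - [0,0,0,0,0,0.012,0]
    - [0,0,0,0,0,0.018,0]
    - [0,0,0,0,0,0.024,0]
    - [0,0,0,0,0,0.03,0]
    - [0,0,0,0,0,0.034,0]
    - [0,0,0,0,0,0.034,0]
    - [0,0,0,0,0,0.034,0]

```text
t: 22.92
ee_pos: [556.1, -166.1, 154.5]
orientation: [3.121, -0.361, 0.0]
ft_force: [-0.3, -0.4, -0.6]
width: 8.1
grasp_force: 30.0
```

>>> servo_tool:
  rows:
    - [0,0,0,0,0,0.003,0]
    - [0,0,0,0,0,0.003,0]
    - [0,0,0,0,0,0.003,0]
    - [0,0,0,0,0,0.003,0]

```text
t: 23.42
ee_pos: [556.1, -166.1, 154.0]
orientation: [3.121, -0.361, 0.0]
ft_force: [-0.6, -1.0, 2.1]
width: 8.1
grasp_force: 30.0
```

Seated with a light press (about 3 N). Releasing to a 40 mm opening, then going straight up.

>>> servo_tool:
  rows:
    - [0,0,0,0,0,0,40]
    - [0,0,0,0,0,0,40]
    - [0,0,0,0,0,0,40]
    - [0,0,0,0,0,0,40]
    - [0,0,0,0,0,0,40]

```text
t: 24.05
ee_pos: [556.0, -166.1, 153.9]
orientation: [-3.121, 0.361, 0.0]
ft_force: [-0.0, 0.1, -0.6]
width: 39.8
grasp_force: 0.0
```

>>> servo_tool:
  rows:
    - [0,0,0,0,0,-0.05,40]
    - [0,0,0,0,0,-0.15,40]
    - [0,0,0,0,0,-0.35,40]
    - [0,0,0,0,0,-0.6,40]
    - [0,0,0,0,0,-0.8,40]
    - [0,0,0,0,0,-0.8,40]

```text
t: 24.8
ee_pos: [557.9, -166.6, 318.4]
orientation: [3.119, -0.361, 0.012]
ft_force: [-0.6, 0.6, 0.6]
width: 40.1
grasp_force: 0.0
```

```bash
python3 - <<'E'
from h import *
o=ctrl.get_obs();print(o['ee_pos'],o['ft_force'],o['width'])
t,_=grab('top','top3');s,d=grab('side','side3')
f=lambda i,x,y,w,h:cv2.convertScaleAbs(cv2.resize(i[y:y+h,x:x+w,::-1],(400,600),interpolation=cv2.INTER_CUBIC),alpha=2)
cv2.imwrite('pics/crop3.png',np.hstack([f(t,390,150,80,120),f(s,295,180,80,120)]))
W=world('side',d)[200:290,310:370];m=(W[...,2]>165)&(W[...,2]<200);q=W[m];print(len(q),q.mean(0).round(1),np.percentile(q[:,2],[50,90,98]).round(1))
E
```

```text
[ 557.89284228 -166.63180178  318.40992078] [-0.55227865  0.58403502  0.62252301] 40.10956498984184
60 [ 556.8 -170.5  175.8] [176.8 181.8 184.1]
```

View pics/crop3.png

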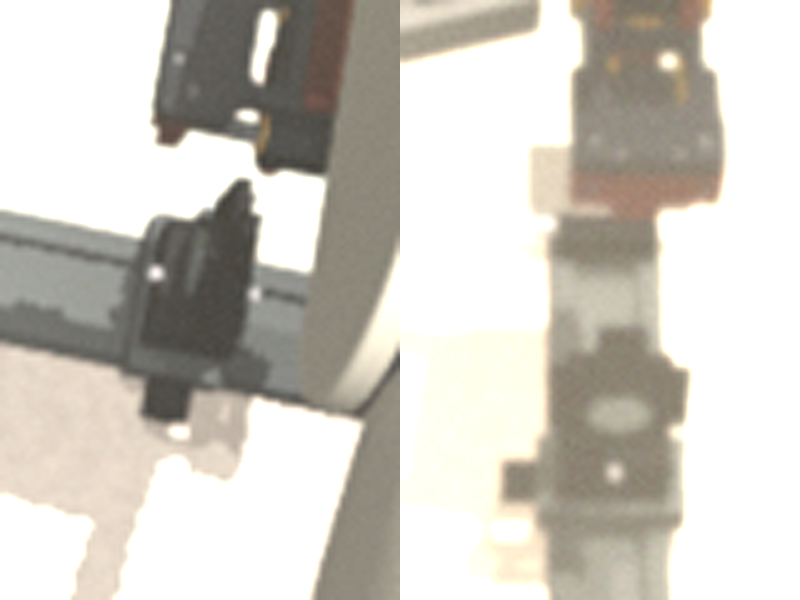

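The side crop shows the plate upright in the socket: tab at (622,340), glass at (617,413). Its tab top is at about 182 mm, against 181 mm expected when home, and the gripper is clear above it. Letting things settle, then handing in.

>>> servo_tool:
  rows:
    - [0,0,0,0,0,0,40]
    - [0,0,0,0,0,0,40]
    - [0,0,0,0,0,0,40]
    - [0,0,0,0,0,0,40]

```text
t: 25.4
ee_pos: [556.0, -166.0, 313.5]
orientation: [-3.121, 0.361, 0.001]
ft_force: [-0.3, -0.2, 0.1]
width: 40.3
grasp_force: 0.0
```

```bash
python3 -c "from workcell import ctrl; print(ctrl.close_job())"
```

```text
the job is handed in; nothing more can be done
None
```

The lens plate is snapped home in the rider's socket (peak press reading about 8 N), was pulled at about 10 N (up to about 12.5 N at first) for over a second, then set back down and released upright; I handed the job in at 25.4 s, and no verdict was shown.

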